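# Dispense one wooden disc and nudge it onto the priming card

### The job

Push the dispenser's spring plunger fully home once so that a single wooden disc comes out, and let the plunger spring back. Then nudge that disc sideways along the bench, flat and without lifting it, until it lies wholly on the square card, and leave the other discs in the dispenser and the tins, drawer knob and brush where they are.

Things in the scene. Friction and masses are not known exactly. Their poses are not given: they have to be found in the camera images.
- dispenser: grey magazine fixed to the bench: square well open at top and bottom, 70 x 57 mm outside, 42 mm high. Origin at bench level on the axis of the disc stack; walls reach 40 mm behind, 29 mm ahead of it. Discs come out along its level +x, through a 15 mm high gap under the front wall. Feet 5 mm high reach 43 mm to either side (y), from 30 mm behind to 10 mm ahead of the origin.
- plunger (a joint): plunger travel along the dispenser's +x, m: 0 at rest, 0.070 fully home at its stop. A spring returns it: about 2 N to start, 6 N at the stop. Fully home it leaves the bottom disc on the bench, centre about 68 mm ahead of the dispenser's origin, clear of the front wall. A second press would push out a second disc.
- plunger_plate (a point): centre of the outer (rear) face of the plunger's upright black push plate, 42 mm wide, 10 mm thick, from 2 to 52 mm above the bench, behind the magazine; at rest 113 mm behind (-x) the dispenser's origin and 27 mm above the bench; moves with the plunger. Axes as the dispenser: push along +x. A flat tongue 36 mm wide, 10 mm high joins it to the magazine.
- disc1: plain beech disc, 44 mm across, 12 mm thick, about 15 g: the bottom one of the stack of three, the one that comes out. Origin at the centre of its underside; z is its axis. It slides directly on the bench.
- disc2: plain beech disc like disc1, number 2 from the bottom of the stack in the magazine; origin at the centre of its underside. It must stay in the magazine, where it drops 12 mm after the press.
- disc3: plain beech disc like disc1, number 3 from the bottom of the stack in the magazine; origin at the centre of its underside. It must stay in the magazine, where it drops 12 mm after the press.
- card: square dark grey card 100 x 100 mm glued flat to the bench, under 1 mm thick (things slide onto it freely); origin at its centre, x and y along its edges. It lies to one side of the outlet, left or right, its centre about 100 mm to the side of and 10 to 35 mm beyond where the disc comes out.
- tin: bystander: small dark paint tin with a steel lid, 54 mm across, 55 mm high; origin at the centre of its underside. Stands on the other side of the outlet from the card.
- pot: bystander: low white paint tin, 62 mm across, 45 mm high; origin at the centre of its underside.
- knob: bystander: turned wooden drawer knob, 34 mm across, 36 mm high; origin at the centre of its underside.
- brush: bystander: paint brush lying on the bench, about 200 mm long along its x axis.
Things that resemble listed ones, but are neither listed nor needed, are in the scene too. Several things have the shape of the dispenser; the one meant has the colours described above.

How it is judged:
On the way, in this order (a step that is already met when the one before it is completed fails the run):
1. the plunger is pushed fully home (value of joint plunger above 0.064 m), for 0.05 s.
2. the plunger has sprung back and the disc lies in front of the outlet (value of joint plunger below 0.006 m and x of disc1 in the frame of dispenser above 0.055 m and height (world z) of disc1 below 0.004 m), for 0.2 s.
3. the disc has been nudged wholly onto the card (x of disc1 in the frame of card between -0.03 and 0.03 m and y of disc1 in the frame of card between -0.03 and 0.03 m), for 0.2 s.
At the end, for the whole second after the job is handed in: The first disc lies flat and still, its centre within 30 mm of the card's centre along both card axes; the plunger is within 6 mm of rest; the other discs are within 10 mm of the magazine's axis; the bystanders are within 15 mm of where they began (all of step 3 and height (world z) of disc1 below 0.004 m and angle between disc1's own z axis and vertical below 0.1 rad and linear speed of disc1 below 0.01 m/s and value of joint plunger below 0.006 m and horizontal distance between each of disc2, disc3 and dispenser below 0.01 m and distance of each of tin, pot, knob, brush from where it was at the start of the episode below 0.015 m); the robot touches nothing.
It fails at once if the disc is lifted off the bench (over 12 mm) or turned up on edge (height (world z) of disc1 above 0.012 m or angle between disc1's own z axis and vertical above 0.6 rad).
It fails at once if a second disc leaves the magazine (10 mm sideways) or is lifted (horizontal distance between any of disc2, disc3 and dispenser above 0.01 m or height (world z) of disc2 above 0.024 m or height (world z) of disc3 above 0.036 m).
It fails at once if a tin, the drawer knob or the brush is moved more than 15 mm (distance of any of tin, pot, knob, brush from where it was at the start of the episode above 0.015 m).
It also fails if it takes over 48 s, if anything falls off the work surface, if the arm or the gripper's body presses on something with over 40 N, if the wrist force passes 120 N, or if a joint passes its speed limit or range.

### The arm

A 6-joint arm with a two-finger parallel gripper is mounted at the origin on the work surface. World frame = base frame: x ahead of the robot, y to its left, z up, the work surface at z = 0. Lengths are in m, angles in rad, forces in N, time in s.
With the tool pointing down it reaches from about 0.275 to 0.85 m from the base axis. Payload 5.2 kg.
Tool frame: the origin (TCP) lies on the centre line of the jaws, within the pads' length; the fingertips stand 11 mm ahead of it and the grasp point (between the pads) lies 8 mm behind it; z points along the fingers, y is the line along which they close (so a half turn about z gives the same grasp; the last joint's range is limited). The gripper opens to 85 mm and grips with 20 to 120 N. Pads are 22 mm wide; open, the fingers measure 114 mm over their backs; the gripper's body (76 mm by 85 mm) begins 54 mm behind the grasp point. The pads swing forward as they close: fully open they stand 13 mm farther back than shut.
Start: joints at [0.94, 0.259, 1.535, -0, 1.348, -0.203], TCP at [0.228, 0.5, 0.242] pointing down, gripper open.
Joint ranges: [-3.14, 3.14], [-0.91, 2.08], [0.19, 2.58], [-1.22, 4.36], [0.22, 2.71], [-3.12, 3.12]. Speed limits (rad/s): [2.57, 2.57, 3.14, 3.14, 3.14, 3.14].

### API

Orientations are given as [roll, pitch, yaw] about the fixed x, y, z axes, in that order (R = Rz(yaw) Ry(pitch) Rx(roll)).
In Python, from cell import robot gives the robot as it stands. The module is installed in compiled form; this text tells all that it offers. Calls block until the motion is done:
- robot.reach(position, orientation): joint-space move of the TCP to a pose.
- robot.movel(position, frame=None, v=0.15): straight line of the TCP; frame=None keeps the orientation; v is the mean speed in m/s.
- robot.set_joints(angles): joint-space move.
- robot.command_gripper(opening, strength=None): finger opening in m; strength is the grip in N (None keeps the last); returns when the fingers have stopped.
- robot.sleep(seconds).
- robot.solve_ik(position, orientation): joint angles nearest the present ones, or None.
- robot.camera(name): name is "scene" or "side" or "wrist"; returns a dict with "pixels" (400x640x3 uint8, blue, green, red), "z_map" (400x640 float32, m along the optical axis (not along the pixel's ray), 0 where there is no reading), "vertical_fov" (degrees; the focal length in pixels is half the picture's height over the tangent of half this angle, whatever the lens; pixels are square), "cx", "cy" (the principal point, pixels), "D" ([k1, k2, p1, p2, k3] as OpenCV has them; the pictures are not rectified), "rvec" (rotation vector, rad) and "tvec" (3), from world to camera coordinates, as OpenCV has them. Camera axes: x right, y down, z forward; pixel columns grow to the right and rows downward; lengths in m; the calibration is good to about 2 mm. A picture is of the moment at which its call begins.
A pose or a line that the arm cannot do raises robot.PlanningError and nothing moves.
- robot.hand_in(): hands the job in; it is judged then, once.
Readings, each from a call of its own:
- robot.current_time_s(): time.
- robot.current_q(): joint angles.
- robot.current_joint_vel(): joint speeds.
- robot.current_joint_efforts(): joint torques, N m.
- robot.current_position(): TCP position.
- robot.current_eef_rot(): TCP orientation.
- robot.current_wrist_force(): force on the tool from outside, world axes, zero at the start.
- robot.current_torque(): the same for the moment, N m.
- robot.current_finger_gap(): finger opening in m.
- robot.current_grasp_force(): force on a finger pad.
Only numpy, scipy, OpenCV 4.12 (cv2) and the standard library are available. Lean on these libraries where they do the work, as an engineer would, in place of code of your own. Each camera call takes 0.05 s, during which the arm holds its last target. There are 200 camera calls.

## Working session

There is one attempt and no reset: what is moved stays moved. The work goes in short steps, each a Python script; the robot and the scene stay as the last script left them, time stands still between calls to the robot, and variables do not carry over. Pictures are saved under pics/ and viewed, at most 10 in all, crops included, and the job is handed in when it is done.

```bash
mkdir -p pics; cat > h.py <<'E'
import numpy as np, cv2
from cell import robot
def shot(n,f=None):
    c=robot.camera(n)
    np.savez('%s.npz'%(f or n),**{k:np.array(v) for k,v in c.items()})
    cv2.imwrite('pics/%s.png'%(f or n),c['pixels']); return c
def load(f): return dict(np.load('%s.npz'%f))
def cam(c):
    f=200/np.tan(np.radians(float(c['vertical_fov']))/2)
    K=np.array([[f,0,float(c['cx'])],[0,f,float(c['cy'])],[0,0,1]])
    return K,np.array(c['D'],float),cv2.Rodrigues(np.array(c['rvec'],float))[0],np.array(c['tvec'],float).ravel()
def cloud(c):
    K,D,R,t=cam(c); v,u=np.mgrid[0:400,0:640]
    p=cv2.undistortPoints(np.stack([u,v],-1).reshape(-1,1,2).astype(float),K,D).reshape(400,640,2)
    z=np.array(c['z_map'],float)
    return (np.dstack([p[...,0]*z,p[...,1]*z,z])-t)@R
def onplane(c,uv,h=0.):
    K,D,R,t=cam(c); p=cv2.undistortPoints(np.array(uv,float).reshape(-1,1,2),K,D).reshape(-1,2)
    d=np.c_[p,np.ones(len(p))]@R; o=-R.T@t
    return o+d*((h-o[2])/d[:,2])[:,None]
def proj(c,X):
    K,D,R,t=cam(c); return cv2.projectPoints(np.array(X,float).reshape(-1,1,3),R,t,K,D)[0].reshape(-1,2)
E
python3 - <<'E'
from h import *
for n in('scene','side','wrist'):
    c=shot(n); K,D,R,t=cam(c); print(n,-R.T@t,K[0,0],D)
E
```

```text
scene [ 1.13991603 -0.48306816  0.57193025] 443.37617014397705 [-0.01048813  0.          0.          0.          0.        ]
side [ 0.33591331 -0.62723004  0.48312704] 415.0442074867204 [-0.09383421  0.          0.          0.          0.        ]
wrist [0.16507214 0.53006906 0.37355502] 318.53680451307935 [-0.05965801  0.          0.          0.          0.        ]
```

View pics/scene.png

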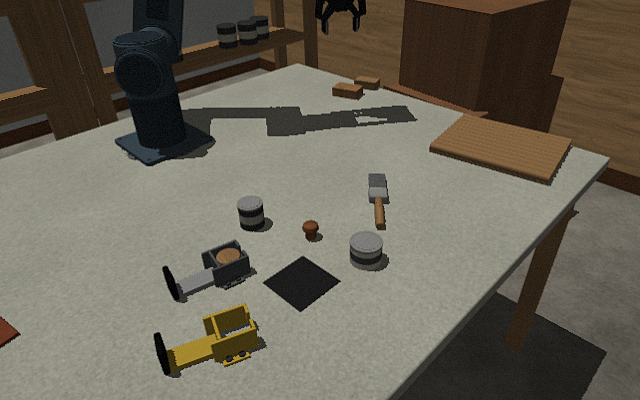

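View pics/side.png

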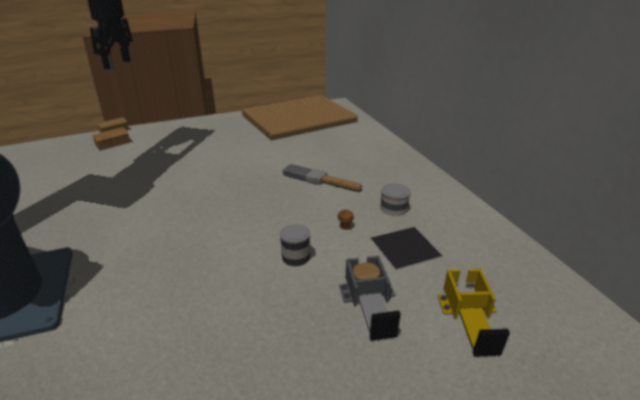

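Scene view: the grey dispenser is at about (228,262), with its black plate at (171,283) and discs visible in the well. The candidates for it are this grey one and the yellow look-alike at (230,335), which is empty. The card is at (301,283), the dark tin at (250,213), the pot at (366,250), the knob at (311,230) and the brush at (378,200). I choose the grey one and will check it in a crop.

```bash
python3 - <<'E'
from h import *
a=load('scene');b=load('side')
A=cv2.resize(a['pixels'][190:320,150:350],None,fx=4,fy=4,interpolation=cv2.INTER_CUBIC)
cv2.imwrite('pics/crop1.png',A)
B=cv2.resize(b['pixels'][190:350,260:460],None,fx=3.7,fy=3.7,interpolation=cv2.INTER_CUBIC)
cv2.imwrite('pics/crop2.png',B)
for n,c in(('scene',a),('side',b)):
    P=cloud(c);hsv=cv2.cvtColor(c['pixels'],cv2.COLOR_BGR2HSV)
    roi=np.zeros((400,640),bool)
    if n=='scene': roi[225:320,155:345]=1
    else: roi[220:345,335:445]=1
    disc=roi&(hsv[...,1]>90)&(P[...,2]>.02)&(P[...,2]<.045)&(hsv[...,0]<20)
    dk=roi&(hsv[...,2]<60)
    card=dk&(abs(P[...,2])<.006)
    k,l,s,ce=cv2.connectedComponentsWithStats(card.astype(np.uint8)); i=1+s[1:,4].argmax()
    Q=P[l==i]; r=cv2.minAreaRect(Q[:,:2].astype(np.float32))
    print(n,'card',s[i,4],Q.mean(0),r)
    print(' disc',disc.sum(),np.median(P[disc],0), (P[disc].min(0)+P[disc].max(0))/2)
    # plate: dark, raised
    pl=dk&(P[...,2]>.02)&(P[...,2]<.06); 
    k,l,s,ce=cv2.connectedComponentsWithStats(pl.astype(np.uint8)); i=1+s[1:,4].argmax();Q=P[l==i]
    r=cv2.minAreaRect(Q[:,:2].astype(np.float32)); print(' plate',s[i],Q.mean(0),r)
    rim=roi&(abs(P[...,2]-.042)<.004)&(~dk)
    r=cv2.minAreaRect(P[rim][:,:2].astype(np.float32)); print(' rim',rim.sum(),r)
E
```

```text
scene card 2159 [ 0.70311608 -0.11355984  0.00132159] ((0.7010424137115479, -0.11139330267906189), (0.1003296822309494, 0.09996148943901062), 0.08809775114059448)
 disc 411 [ 0.58818242 -0.17539339  0.03602064] [ 0.62385285 -0.14845606  0.03246979]
 plate [212 256  38  24 353] [ 0.6079184  -0.19411938  0.0311386 ] ((0.6077430248260498, -0.19299866259098053), (0.06911704689264297, 0.005916859954595566), 78.44977569580078)
 rim 421 ((0.6416257619857788, -0.22401629388332367), (0.14168159663677216, 0.19142240285873413), 86.72730255126953)
side card 1565 [ 6.99909575e-01 -1.11796706e-01  3.86699447e-04] ((0.701198935508728, -0.10894864797592163), (0.09724713861942291, 0.0965743362903595), 89.7082290649414)
 disc 390 [ 0.58435798 -0.17893827  0.03548386] [ 0.59344398 -0.10806937  0.0290967 ]
 plate [370 311  30  23 550] [ 0.55776785 -0.28948408  0.03917638] ((0.5587931275367737, -0.2875418961048126), (0.009335869923233986, 0.04097689315676689), 76.5708999633789)
 rim 272 ((0.5734903216362, -0.22161120176315308), (0.14081449806690216, 0.055994827300310135), 78.11579895019531)
```

View pics/crop1.png

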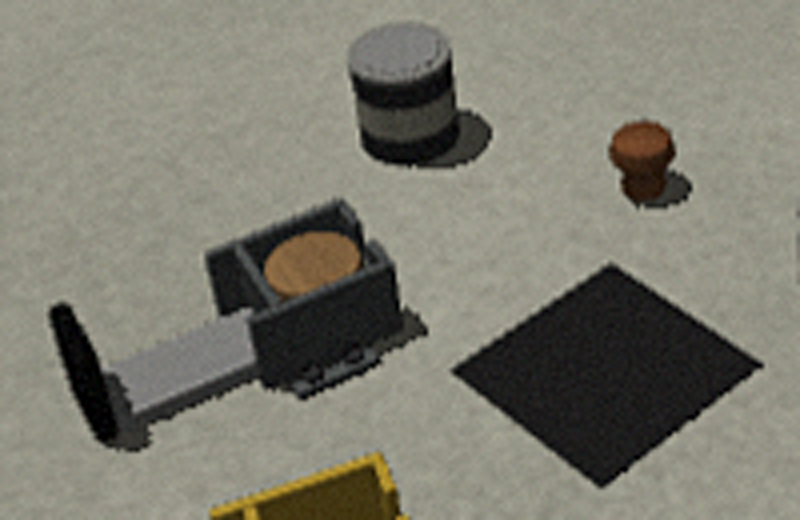

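View pics/crop2.png

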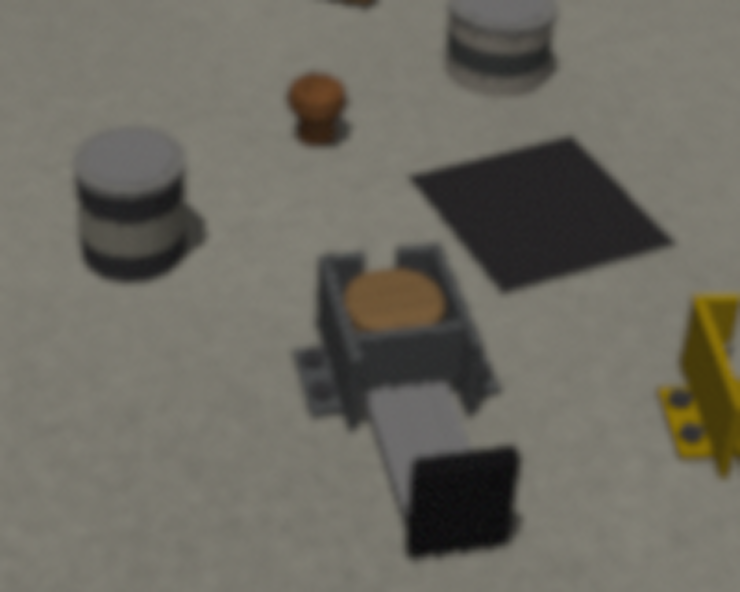

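Both crops confirm the grey magazine: it holds a beech disc and has a black plate, and the tin is on the side opposite the card. Next I refine the axis from the corners.

```bash
python3 - <<'E'
from h import *
a=load('scene');b=load('side')
cr=lambda p:[(x/3.7+260-.37,y/3.7+190-.37) for x,y in p]
ca=lambda p:[(x/4+150-.4,y/4+190-.4) for x,y in p]
print('disc',onplane(a,ca([(313,264)]),.036),onplane(b,cr([(394,300)]),.036))
print('plate top',onplane(b,cr([(415,460),(518,450)]),.052),'bot',onplane(b,cr([(408,556),(512,545)]),.002))
print('rim: back outer L, front outer L',onplane(a,ca([(207,254),(343,202)]),.042),'R',onplane(a,ca([(249,312),(397,265)]),.042))
print('rim front side',onplane(b,cr([(320,257),(441,247)]),.042))
for n,c,p in(('tin',a,ca([(400,52)])),('tin',b,cr([(130,158)]))): print(n,onplane(c,p,.055)[0])
print('knob',onplane(a,[(311,224)],.036),onplane(b,[(346,214)],.036),'pot',onplane(a,[(366,242)],.045))
E
```

```text
disc [[ 0.58333247 -0.1820328   0.036     ]] [[ 0.58228266 -0.18060274  0.036     ]]
plate top [[ 0.54162037 -0.27994805  0.052     ]
 [ 0.57986688 -0.28972991  0.052     ]] bot [[ 0.54063628 -0.28345266  0.002     ]
 [ 0.58100652 -0.29370554  0.002     ]]
rim: back outer L, front outer L [[ 0.54885076 -0.21495719  0.042     ]
 [ 0.56361707 -0.15007055  0.042     ]] R [[ 0.59524864 -0.22316138  0.042     ]
 [ 0.61758504 -0.1595471   0.042     ]]
rim front side [[ 0.56084546 -0.14887167  0.042     ]
 [ 0.61430234 -0.16218257  0.042     ]]
tin [ 0.50018722 -0.06616294  0.055     ]
tin [ 0.49977176 -0.06480583  0.055     ]
knob [[ 0.62552645 -0.01256437  0.036     ]] [[ 0.61819425 -0.01821178  0.036     ]] pot [[0.74667582 0.01153102 0.045     ]]
```

```bash
python3 - <<'E'
from h import *
th=np.radians(76.5); d=np.array([np.cos(th),np.sin(th),0])
O=np.array([.585,-.178,0]); P=O-.113*d
z=np.array([0,0,.037])
start=P-.035*d+z
best=None
for y in(th,th-np.pi):
    q=robot.solve_ik(start,[np.pi,0,y])
    print(y,None if q is None else np.round(q,2))
    if q is not None and (best is None or abs(q[5])<best[0]): best=(abs(q[5]),y)
y=best[1]; rot=[np.pi,0,y]
robot.command_gripper(0.0)
robot.reach(start+[0,0,.12],rot); robot.movel(start,v=.1)
f0=np.array(robot.current_wrist_force())
F=lambda:-(np.array(robot.current_wrist_force())-f0)@d
log=[]
def to(s,v=.04): robot.movel(P+z+s*d,v=v); log.append((round(s,4),round(F(),1)))
for s in np.arange(-.02,-.003,.003): to(s,.06)
for s in np.arange(.0,.041,.01): to(s,.06)
s=.045
while s<.075 and F()<14:
    to(s); s+=.002
robot.sleep(.2); print(log,F(),robot.current_time_s())
shot('scene','s2'); shot('side','d2')
robot.movel(P-.035*d+z,v=.08)
print(F(),robot.current_time_s())
robot.movel(start+[0,0,.1]); shot('scene','s3'); shot('side','d3')
print(robot.current_time_s())
c=load('s3')['pixels'][140:320,130:370];e=load('d3')['pixels'][190:350,260:460]
cv2.imwrite('pics/c3.png',np.vstack([cv2.resize(c,(400,300)),cv2.resize(e,(400,300))]))
E
```

```text
1.335176877775662 [-0.7   0.6   1.54  0.    1.   -0.47]
-1.806415775814131 [-0.7   0.6   1.54 -0.    1.    2.67]
[(np.float64(-0.02), np.float64(1.0)), (np.float64(-0.017), np.float64(0.7)), (np.float64(-0.014), np.float64(0.6)), (np.float64(-0.011), np.float64(3.1)), (np.float64(-0.008), np.float64(2.7)), (np.float64(-0.005), np.float64(2.7)), (np.float64(0.0), np.float64(3.0)), (np.float64(0.01), np.float64(3.8)), (np.float64(0.02), np.float64(4.4)), (np.float64(0.03), np.float64(3.7)), (np.float64(0.04), np.float64(6.0)), (0.045, np.float64(5.4)), (0.047, np.float64(5.6)), (0.049, np.float64(5.6)), (0.051, np.float64(6.0)), (0.053, np.float64(6.5)), (0.055, np.float64(6.4)), (0.057, np.float64(7.6)), (0.059, np.float64(11.1)), (0.061, np.float64(18.5))] 16.907211899256612 11.0167
-0.004490482847199722 12.4667
13.3833
```

View pics/c3.png

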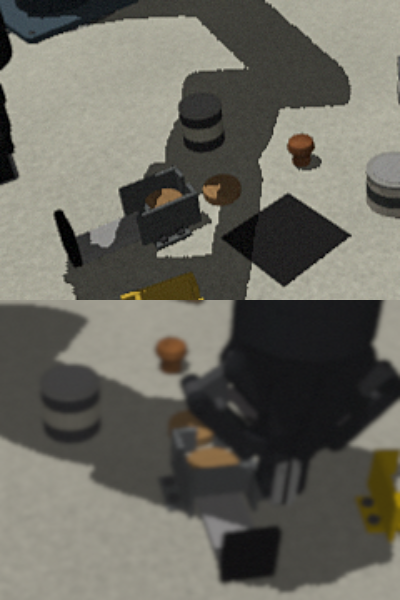

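The push ended at the stop: contact at s≈-11 mm, hard stop at about 59 mm, so roughly 70 mm of travel. The disc lies in front of the outlet at scene pixel ≈(263,254), the plunger is back, and the other discs are still in the well. Next I locate the disc and nudge it.

```bash
python3 - <<'E'
from h import *
c=load('s3'); X=onplane(c,[(130+222*.6-.3,140+190*.6-.3)],.012)[0]
P=cloud(c); hsv=cv2.cvtColor(c['pixels'],cv2.COLOR_BGR2HSV)
near=np.hypot(P[...,0]-X[0],P[...,1]-X[1])<.032
m=near&(P[...,2]>.007)&(P[...,2]<.016)&(hsv[...,1]>80)
Q=P[m][:,:2]; r=cv2.minEnclosingCircle(Q.astype(np.float32)); print(X,m.sum(),r,Q.mean(0))
np.save('disc.npy',np.r_[(np.array(r[0])+Q.mean(0))/2])
D=np.load('disc.npy'); G=np.array([.701,-.1105]); u=G-D; L=np.linalg.norm(u); print(D,L,np.degrees(np.arctan2(u[1],u[0])))
a=np.arctan2(u[1],u[0])
for y in(a,a+np.pi,a-np.pi):
    for s in(-.065,0,L):
        q=robot.solve_ik(np.r_[D+u/L*s,.015],[np.pi,0,y]); print(y,s,None if q is None else np.round(q,2))
E
```

```text
[ 0.60257343 -0.11887099  0.012     ] 288 ((0.5976601243019104, -0.11594586074352264), 0.022039745002985) [ 0.59924999 -0.11711982]
[ 0.59845506 -0.11653284] 0.10272225125834342 3.366898124368264
0.05876345784944773 -0.065 [-0.43  0.51  1.8  -0.    0.84  1.09]
0.05876345784944773 0 [-0.38  0.59  1.63 -0.    0.92  1.14]
0.05876345784944773 0.10272225125834342 [-0.31  0.73  1.34 -0.    1.06  1.2 ]
3.2003561114392407 -0.065 [-0.43  0.51  1.8   0.    0.84 -2.06]
3.2003561114392407 0 [-0.38  0.59  1.63  0.    0.92 -2.  ]
3.2003561114392407 0.10272225125834342 [-0.31  0.73  1.34  0.    1.06 -1.94]
-3.0828291957403455 -0.065 [-0.43  0.51  1.8   0.    0.84 -2.06]
-3.0828291957403455 0 [-0.38  0.59  1.63  0.    0.92 -2.  ]
-3.0828291957403455 0.10272225125834342 [-0.31  0.73  1.34  0.    1.06 -1.94]
```

```bash
python3 - <<'E'
from h import *
D=np.load('disc.npy'); G=np.array([.701,-.1105]); u=G-D; L=np.linalg.norm(u); u/=L; a=np.arctan2(u[1],u[0])
at=lambda s,z:np.r_[D+u*s,z]
rot=[np.pi,0,a]
robot.movel(np.array(robot.current_position())+[0,0,.05],v=.2)
robot.reach(at(-.052,.15),rot); robot.command_gripper(.014)
robot.movel(at(-.052,.05),v=.15); robot.movel(at(-.052,.0155),v=.05)
print(robot.current_wrist_force(),robot.current_finger_gap())
robot.movel(at(-.036,.0155),v=.05)
robot.movel(at(L-.0325,.0155),v=.05)
print(robot.current_wrist_force(),robot.current_time_s())
shot('scene','s4')
robot.movel(at(L-.0325-.03,.0155),v=.06); robot.movel(at(L-.0325-.03,.15),v=.15)
robot.reach([.4,.15,.3],rot)
shot('scene','s5');shot('side','d5'); print(robot.current_time_s())
for n in('s5','d5'):
    c=load(n);P=cloud(c); hsv=cv2.cvtColor(c['pixels'],cv2.COLOR_BGR2HSV)
    m=(np.hypot(P[...,0]-G[0],P[...,1]-G[1])<.06)&(P[...,2]>.007)&(P[...,2]<.016)&(hsv[...,1]>80)
    Q=P[m][:,:2]; print(n,m.sum(),cv2.minEnclosingCircle(Q.astype(np.float32)) if m.any() else None)
c=load('s5')['pixels'][140:320,130:430];e=load('d5')['pixels'][170:350,230:470]
cv2.imwrite('pics/c5.png',np.vstack([cv2.resize(c,(500,300)),cv2.resize(e,(500,300))]))
E
```

```text
[-0.36244132 -0.30478231  0.24445625] 0.014007590788260072
[-0.5374871   1.0676579  -0.12674778] 19.8583
23.15
s5 375 ((0.7017308473587036, -0.11276760697364807), 0.022606896236538887)
d5 310 ((0.701842725276947, -0.11254548281431198), 0.02352859452366829)
```

View pics/c5.png

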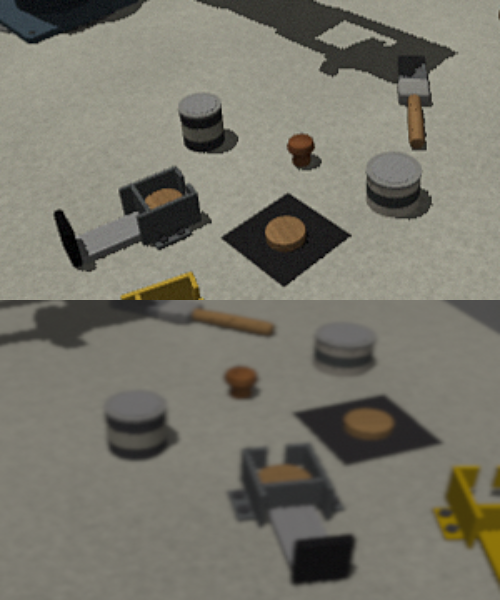

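The disc lies flat at the middle of the card (crop pixel ≈(286,233)). The plunger is back, the other discs are in the well and the bystanders are unmoved.

```bash
python3 -c "
from cell import robot
print(robot.hand_in())"
```

```text
the job is handed in; nothing more can be done
None
```

I pressed the plunger home once and it sprang back; the single disc that came out now lies flat, about 2 mm from the card's centre; the other discs stayed in the magazine, the bystanders look unmoved, and the job is handed in (no verdict was returned).

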